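# Weigh down four pickling crocks, each with the stone of its size

## Task

Weigh down the pickling crocks: put each of the four white knobbed ceramic stones into the crock of its size, the smallest stone in the smallest crock and so on up to the largest, lying flat on the beech press board inside the rim. Set each stone down rather than dropping it, and leave the measuring cup and the glass jar standing where they are.

Things in the scene. Friction and masses are not known exactly. Their poses are not given: they have to be found in the camera images.
- stone_a: The smallest of four white ceramic weight stones, loose: a round disc 36 mm in diameter and 18 mm thick with an upright round knob 24 mm in diameter and 28 mm tall in the middle of its top (46 mm tall in all), about 70 g. To be carried by the knob. Origin at the centre of its underside, z up.
- crock_a: The smallest of four low round open terracotta crocks, fixed: outside diameter 72 mm, height 40 mm, wall 6 mm (mouth 60 mm wide). Inside lies a flat fixed beech press board that fills the mouth, its top 10 mm below the rim, 30 mm above the crock's foot. Origin at the centre of its underside, z up.
- stone_b: The second smallest of four white ceramic weight stones, loose: a round disc 48 mm in diameter and 18 mm thick with an upright round knob 24 mm in diameter and 28 mm tall in the middle of its top (46 mm tall in all), about 100 g. To be carried by the knob. Origin at the centre of its underside, z up.
- crock_b: The second smallest of four low round open terracotta crocks, fixed: outside diameter 84 mm, height 44 mm, wall 6 mm (mouth 72 mm wide). Inside lies a flat fixed beech press board that fills the mouth, its top 10 mm below the rim, 34 mm above the crock's foot. Origin at the centre of its underside, z up.
- stone_c: The second largest of four white ceramic weight stones, loose: a round disc 60 mm in diameter and 18 mm thick with an upright round knob 24 mm in diameter and 28 mm tall in the middle of its top (46 mm tall in all), about 145 g. To be carried by the knob. Origin at the centre of its underside, z up.
- crock_c: The second largest of four low round open terracotta crocks, fixed: outside diameter 96 mm, height 48 mm, wall 6 mm (mouth 84 mm wide). Inside lies a flat fixed beech press board that fills the mouth, its top 10 mm below the rim, 38 mm above the crock's foot. Origin at the centre of its underside, z up.
- stone_d: The largest of four white ceramic weight stones, loose: a round disc 72 mm in diameter and 18 mm thick with an upright round knob 24 mm in diameter and 28 mm tall in the middle of its top (46 mm tall in all), about 195 g. To be carried by the knob. Origin at the centre of its underside, z up.
- crock_d: The largest of four low round open terracotta crocks, fixed: outside diameter 108 mm, height 52 mm, wall 6 mm (mouth 96 mm wide). Inside lies a flat fixed beech press board that fills the mouth, its top 10 mm below the rim, 42 mm above the crock's foot. Origin at the centre of its underside, z up.
- measuring_cup: Stainless measuring cup, empty, loose, 50 mm tall and 68 mm across the rim, a wire ear sticking out 21 mm to its own +y; stands among the stones and crocks and is to be left alone. Origin at the centre of its underside, z up.
- glass_jar: Clear half-litre glass jar, open and empty, loose, 92 mm in diameter and 86 mm tall; stands among the stones and crocks and is to be left alone. Origin at the centre of its underside, z up.
Not all that is in view belongs to the job. What is shaped like the stone_c but green or red is not meant. What is shaped like the stone_a but turquoise is not meant.

How it is judged (in metres and radians):
At the end, for the whole second after the job is handed in: Each stone lies flat (within 0.1 rad) and at rest, released, on the press board of the crock of its own size rank, its centre within 14 mm of the crock's axis and its underside within 4 mm of the board's top (horizontal distance between stone_a and crock_a below 0.014 m and z of stone_a in the frame of crock_a between 0.026 and 0.034 m and angle between each of stone_a, stone_b, stone_c, stone_d's own z axis and vertical below 0.1 rad and linear speed of each of stone_a, stone_b, stone_c, stone_d below 0.02 m/s and horizontal distance between stone_b and crock_b below 0.014 m and z of stone_b in the frame of crock_b between 0.03 and 0.038 m and horizontal distance between stone_c and crock_c below 0.014 m and z of stone_c in the frame of crock_c between 0.034 and 0.042 m and horizontal distance between stone_d and crock_d below 0.014 m and z of stone_d in the frame of crock_d between 0.038 and 0.046 m); the robot touches nothing.
It fails at once if a stone is dropped (falls freely from more than about 4 cm) or thrown ((linear speed of stone_a above 0.9 m/s and contact force between the fingers and stone_a below 0.05 N) or (linear speed of stone_b above 0.9 m/s and contact force between the fingers and stone_b below 0.05 N) or (linear speed of stone_c above 0.9 m/s and contact force between the fingers and stone_c below 0.05 N) or (linear speed of stone_d above 0.9 m/s and contact force between the fingers and stone_d below 0.05 N)).
It fails at once if the measuring cup is shifted more than 4 cm or knocked over (distance of measuring_cup from where it was at the start of the episode above 0.04 m or angle between measuring_cup's own z axis and vertical above 0.5 rad).
It fails at once if the glass jar is shifted more than 4 cm or knocked over (distance of glass_jar from where it was at the start of the episode above 0.04 m or angle between glass_jar's own z axis and vertical above 0.5 rad).
It also fails if it takes over 120 s, if anything falls off the work surface, if the arm or the gripper's body presses on something with over 40 N, if the wrist force passes 120 N, or if a joint passes its speed limit or range.

## Robot

A 6-joint arm with a two-finger parallel gripper is mounted at the origin on the work surface. World frame = base frame: x ahead of the robot, y to its left, z up, the work surface at z = 0. Lengths are in mm, angles in degrees, forces in N, time in s.
With the tool pointing down it reaches from about 300 to 850 mm from the base axis. Payload 4.2 kg.
Tool frame: the origin (TCP) lies at the very end of the fingers, on their centre line; the grasp point (between the pads) lies 19 mm behind it (env.grip_depth is the distance from the TCP to the grasp point, in mm); y points along the fingers, z is the direction in which the jaws open and shut, and the axes are right-handed (so a half turn about y gives the same grasp; the last joint's range is limited). The gripper opens to 91 mm and grips with 3 to 60 N. Pads are 32 mm wide; open, the fingers measure 118 mm over their backs; the gripper's body (76 mm by 178 mm) begins 60 mm behind the grasp point.
Start: joints at [-69.041, 18.312, 89.639, -0, 72.044, -1.146], TCP at [216.377, -532.751, 213.976] pointing down, gripper open.
Joint ranges: [-177.97, 177.97], [-48.28, 115.42], [12.27, 149.76], [-77.06, 257.06], [2.81, 150.46], [-146.56, 146.56]. Speed limits (degrees/s): [147.25, 147.25, 180, 180, 180, 180].

## Interface

Orientations are given as [roll, pitch, yaw] about the fixed x, y, z axes, in that order (R = Rz(yaw) Ry(pitch) Rx(roll)).
In Python, from workcell import state, imaging, job, env gives the robot as it stands.
- The arm moves only by the shell command python3 -m pendant 'ROWS' [FORCE]. ROWS is JSON, a list of rows, each an object with "delta_pos": the shift along the tool's x, y, z in cm, a list of three; "twist": the turn, a rotation vector about the tool's x, y, z in degrees, a list of three; "grip": the opening in per cent of the stroke, from 0 (shut) to 100 (fully open). In form: [{"delta_pos": [tx, ty, tz], "twist": [wx, wy, wz], "grip": grip}, ...]. A call has exactly 5 rows; each row is the pose to reach, as a shift and turn from the pose commanded when the call began, along the tool's axes at that moment; what a row does not reach only later rows make up. A row lasts 1/10 s, in which the tool goes at most 50 mm and 8.59 degrees, less where a joint would pass 70% of its speed; a pose out of reach is approached as far as the arm can. A call with a gripper value outside its range is refused whole. The fingers move at their own pace and stop on an object; FORCE is the grip in N (left out, the last holds). Time passes only in rows, so rows that repeat a pose let the fingers close, or fill a call up. It gives the time, the measured TCP pose, the force and the opening at its end, in the units of the state.
- state(): the state, without advancing time (a new reading comes with each control period).
- imaging.grab_frame(name): name is "side" or "top"; returns (picture, depth): 420x560x3 uint8, red, green, blue; 420x560 float32, mm along the optical axis (not along the pixel's ray), 0 where there is no reading.
- imaging.camera_info(name): a dict with "fx", "fy", "cx", "cy" (pixels), "k1" (the pictures are not rectified: a ray, as slopes to the right and down, at radius r is drawn at 1 + k1 r^2 times it, then the intrinsics apply), "R" (3x3) and "t" (3): a world point X has camera coordinates R X + t. Camera axes: x right, y down, z forward; pixel columns grow to the right and rows downward; lengths in mm; the calibration is good to about 2 mm. A picture is of the moment at which its call begins. camera_info takes no time and is no camera call.
- job.job_done(): hands the job in, once; it reports no verdict.
The state is a dict: "time_s": time; "qpos": joint angles; "qvel": joint speeds; "effort": joint torques, N m; "ee_pos": TCP position; "ee_rot": TCP orientation; "force": force on the tool from outside, world axes, zero at the start; "torque": the same for the moment, N m; "gripper_width": finger opening in mm.
Only numpy, scipy, OpenCV 4.12 (cv2) and the standard library are available. Lean on these libraries where they do the work, as an engineer would, in place of code of your own. Each camera call takes 0.05 s, during which the arm holds its last target.

## Working session

There is one attempt and no reset: what is moved stays moved. The work goes in short steps, Python scripts to look and compute and a shell command to move; the robot and the scene stay as the last step left them, time stands still between calls to the robot, and variables do not carry over. Pictures are saved under pics/ and viewed, and the job is handed in when it is done.

```bash
ls; mkdir -p pics
python3 - <<'E'
from workcell import state, imaging, env
import cv2,numpy as np
print(state())
for n in ["top","side"]:
    p,d=imaging.grab_frame(n); print(n,imaging.camera_info(n))
    np.savez(f"pics/{n}0.npz",p=p,d=d)
    cv2.imwrite(f"pics/{n}0.png",p[:,:,::-1])
E
```

```text
pics
{'time_s': 0.0, 'qpos': array([-6.90429872e+01,  1.83484998e+01,  8.97073607e+01, -1.10659640e-03,
        7.20435990e+01, -1.14608960e+00]), 'qvel': array([-0.08181032,  0.04399149, -0.05490066,  0.0426076 , -0.00040862,
        0.03751065]), 'effort': array([-4.64546301e-04, -4.12463844e+01, -2.31972206e+01,  7.27790734e-02,
        4.55522840e-02, -1.10766537e-04]), 'ee_pos': array([ 216.16613684, -532.26181208,  213.14530654]), 'ee_rot': array([-9.00994607e+01,  9.37467353e-04, -1.57896556e+02]), 'force': array([ 0.08967248, -0.77349272,  0.67303893]), 'torque': array([-0.00637823, -0.01709923, -0.0313894 ]), 'gripper_width': 91.34290432234471}
top {'fx': 492.65981540963804, 'fy': 492.65981540963804, 'cx': 281.45564310168436, 'cy': 208.63650317320278, 'k1': -0.008896223895926356, 'R': array([[ 1.19756420e-02, -9.99925320e-01,  2.43671155e-03],
       [-9.89837624e-01, -1.22000804e-02, -1.41677932e-01],
       [ 1.41697080e-01, -7.15264578e-04, -9.89909807e-01]]), 't': array([ -21.28918769,  542.34536125, 1110.66211361])}
side {'fx': 423.3350277365674, 'fy': 423.3350277365674, 'cx': 286.6294914884914, 'cy': 215.42633148571377, 'k1': -0.1283847599441544, 'R': array([[-0.95944859, -0.28169153, -0.01040638],
       [-0.12963245,  0.47371155, -0.87108713],
       [ 0.25030749, -0.83441432, -0.49101824]]), 't': array([520.67643823, 104.68823788, 960.90086589])}
```

View pics/top0.png

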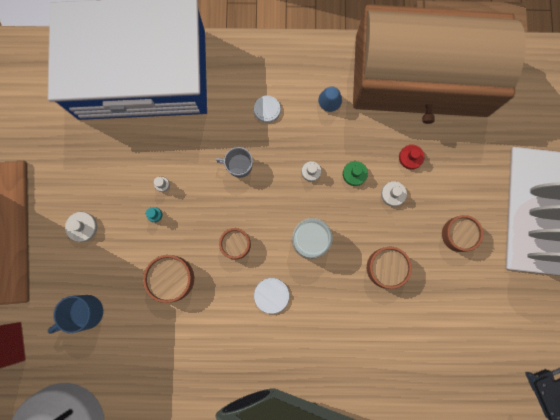

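View pics/side0.png

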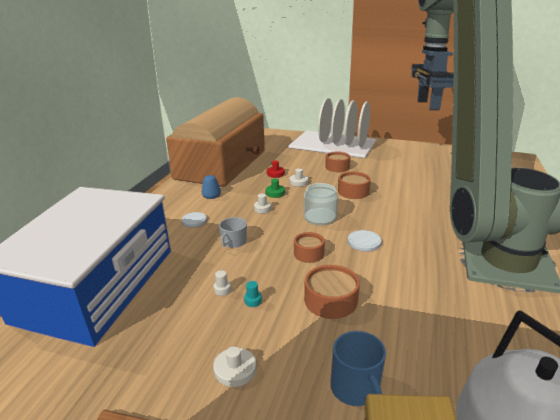

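Top view candidates:
- **White knobbed stones:** (162,184), (312,171), (394,194), (80,227).
- **Lookalikes to avoid:** turquoise (154,214), green (355,173), red (411,156), saucers (267,109) and (271,296), blue thing (330,99).
- **Crocks:** (235,243), (462,233), (389,267), (169,279).

Next I measure sizes and check a close crop.

```bash
cat > h.py <<'E'
import numpy as np,cv2
from workcell import state, imaging, env
def cloud(n,d):
    c=imaging.camera_info(n); K=np.array([[c['fx'],0,c['cx']],[0,c['fy'],c['cy']],[0,0,1]])
    v,u=np.mgrid[:420,:560]; 
    r=cv2.undistortPoints(np.stack([u,v],-1).reshape(-1,1,2).astype(np.float64),K,np.array([c['k1'],0,0,0,0])).reshape(420,560,2)
    P=np.dstack([r,np.ones((420,560))])*d[...,None]
    X=(P-c['t'])@c['R']; X[d<=0]=np.nan
    return X
def px(n,X):
    c=imaging.camera_info(n); q=c['R']@np.array(X)+c['t']; a=q[:2]/q[2]; a=a*(1+c['k1']*(a@a)); return a*c['fx']+[c['cx'],c['cy']]
from scipy.optimize import least_squares
def circ(p):
    return least_squares(lambda s:np.hypot(p[:,0]-s[0],p[:,1]-s[1])-s[2],[*p.mean(0)[:2],30],loss='soft_l1').x
E
python3 - <<'E'
from h import *
z=np.load('pics/top0.npz');p,d=z['p'],z['d'];X=cloud('top',d)
big=[]
for nm,(u,v) in dict(s1=(162,184),s2=(312,171),s3=(394,194),s4=(80,227)).items():
    W=X[v-22:v+23,u-22:u+23]; 
    m=(W[...,2]>38)&(W[...,2]<56); k=W[m]
    ct=(k.min(0)+k.max(0))/2
    m2=(W[...,2]>9)&(W[...,2]<27); q=W[m2]; 
    print(nm,'knob mean',k.mean(0).round(1),'mid',ct.round(1),len(k),'disc ext',(q.max(0)-q.min(0)).round(1),'disc mid',((q.max(0)+q.min(0))/2).round(1),'ztop',np.median(q[:,2]).round(1))
    c=cv2.resize(p[v-25:v+25,u-25:u+25],(380,380),interpolation=cv2.INTER_CUBIC);big.append(c)
for nm,(u,v) in dict(c1=(235,243),c2=(462,233),c3=(389,267),c4=(169,279)).items():
    W=X[v-32:v+33,u-32:u+33].reshape(-1,3);W=W[W[:,2]>15]
    zt=np.percentile(W[:,2],97); 
    e=W[W[:,2]>zt-5]; c0=(e.max(0)+e.min(0))/2
    print(nm,'z',zt.round(1),'outer ext',(e.max(0)-e.min(0)).round(1),'mid',c0.round(1),'fit',circ(e).round(1),len(e))
cv2.imwrite('pics/st.png',np.vstack([np.hstack(big[:2]),np.hstack(big[2:])])[::,:,::-1][:760:].copy()) 
im=cv2.imread('pics/st.png');cv2.imwrite('pics/st.png',cv2.resize(im,(600,600)))
print(env.grip_depth)
c=imaging.camera_info('top');print(-c['R'].T@c['t'])
for nm,(u,v) in dict(jar=(312,239),cup=(238,161)).items():
    W=X[v-32:v+33,u-32:u+33].reshape(-1,3);e=W[W[:,2]>25];print(nm,((e.max(0)+e.min(0))/2).round(),(e.max(0)-e.min(0)).round(),len(e))
E
```

```text
s1 knob mean [602.3 273.2  45.3] mid [602.5 273.6  44.8] 86 disc ext [33.8 34.1 17.4] disc mid [602.5 273.7  18.2] ztop 17.7
s2 knob mean [638.6 -84.2  46.5] mid [639.1 -84.1  45.1] 81 disc ext [47.9 43.6 16.7] disc mid [638.8 -84.6  18.2] ztop 18.8
s3 knob mean [ 586.1 -282.2   46.5] mid [ 587.1 -282.2   45.4] 84 disc ext [59.3 58.9 17.5] disc mid [ 587.3 -282.7   18. ] ztop 18.2
s4 knob mean [497.3 461.2  45.6] mid [497.9 461.5  45.1] 96 disc ext [69.9 72.1 17.3] disc mid [497.4 462.4  17.7] ztop 18.2
c1 z 42.9 outer ext [69.6 69.6  6.7] mid [461.2  93.8  41.3] fit [461.   93.7  32.7] 211
c2 z 46.7 outer ext [81.5 85.2  8.7] mid [ 491.5 -439.5   46.1] fit [ 491.2 -439.    38.8] 279
c3 z 50.8 outer ext [92.9 94.6  8.3] mid [ 409.2 -264.6   49.9] fit [ 409.8 -264.3   44.8] 298
c4 z 54.4 outer ext [105.7 107.6   8.7] mid [378.3 243.2  53.7] fit [378.5 243.   50.8] 361
18.8
[ 379.71121691  -13.87652356 1176.34556353]
jar [473. -84.  58.] [90. 90. 67.] 1325
cup [653.  99.  41.] [66. 86. 32.] 277
```

View pics/st.png

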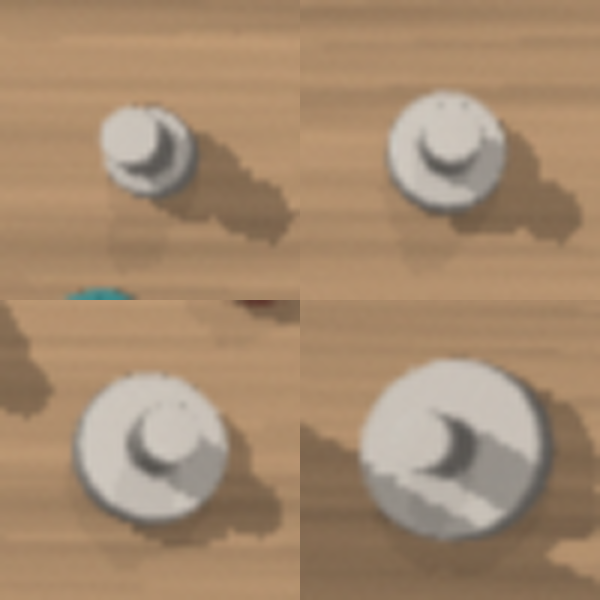

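```bash
python3 -m pendant '[{"delta_pos":[-4,0,-0.9],"twist":[0,4.4,0],"grip":55},{"delta_pos":[-8,0,-1.8],"twist":[0,8.8,0],"grip":55},{"delta_pos":[-12,0,-2.7],"twist":[0,13.2,0],"grip":55},{"delta_pos":[-16,0,-3.6],"twist":[0,17.7,0],"grip":55},{"delta_pos":[-20,0,-4.5],"twist":[0,22.1,0],"grip":55}]' 40; python3 -c "
from workcell import state
print(state())"
```

```text
time_s: 0.6
ee_pos: [385.7, -414.5, 213.6]
ee_rot: [-90.0, -0.0, 179.8]
force: [0.8, -0.6, 0.5]
gripper_width: 54.1
{'time_s': 0.6, 'qpos': array([-4.82234609e+01,  1.75585592e+01,  9.08046121e+01, -2.69488830e-03,
        7.16781068e+01,  4.19668383e+01]), 'qvel': array([41.5452576 ,  4.25332311, -6.08008084, -0.09930524,  1.45657729,
       84.61965544]), 'effort': array([ -3.48974749, -41.90923691, -22.41400659,   0.10376774,
         0.12568478,  -1.22464523]), 'ee_pos': array([ 385.72910363, -414.53132186,  213.57753433]), 'ee_rot': array([-9.00289813e+01, -2.95043954e-02,  1.79810556e+02]), 'force': array([ 0.82798134, -0.60831155,  0.48789162]), 'torque': array([-0.015571  ,  0.03735866,  0.00506852]), 'gripper_width': 54.1145215914194}
```

```bash
python3 -m pendant '[{"delta_pos":[-4,0,-2.6],"twist":[0,0,0],"grip":55},{"delta_pos":[-8,0,-5.2],"twist":[0,0,0],"grip":55},{"delta_pos":[-12,1.5,-7.9],"twist":[0,0,0],"grip":55},{"delta_pos":[-16,4,-10.5],"twist":[0,0,0],"grip":55},{"delta_pos":[-20,7,-13.2],"twist":[0,0,0],"grip":55}]' 40; python3 -m pendant '[{"delta_pos":[0,0,0],"twist":[0,0,0],"grip":55},{"delta_pos":[0,1,0],"twist":[0,0,0],"grip":55},{"delta_pos":[0,2,0],"twist":[0,0,0],"grip":55},{"delta_pos":[0,4,0],"twist":[0,0,0],"grip":55},{"delta_pos":[0,4,0],"twist":[0,0,0],"grip":55}]'
python3 - <<'E'
from h import *
print(state()['ee_pos'],state()['ee_rot'])
p,d=imaging.grab_frame('top'); cv2.imwrite('pics/t1.png',cv2.resize(p[120:260,320:500],(720,560))[:,:,::-1])
p,d=imaging.grab_frame('side'); cv2.imwrite('pics/s1.png',cv2.resize(p[100:240,220:400],(720,560))[:,:,::-1])
E
```

```text
time_s: 1.1
ee_pos: [578.7, -287.9, 149.4]
ee_rot: [-90.0, 0.1, -180.0]
force: [0.8, 0.2, 0.4]
gripper_width: 49.9
time_s: 1.6
ee_pos: [574.0, -289.4, 107.5]
ee_rot: [-90.1, -0.3, 179.9]
force: [-0.7, -0.3, -0.4]
gripper_width: 50.0
[ 574.02389157 -289.35718512  107.45177666] [-90.12518142  -0.28066402 179.89786966]
```

View pics/s1.png

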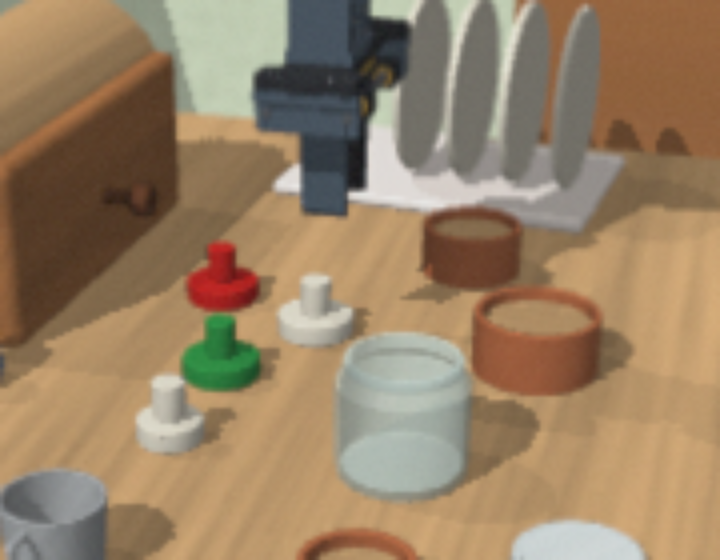

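View pics/t1.png

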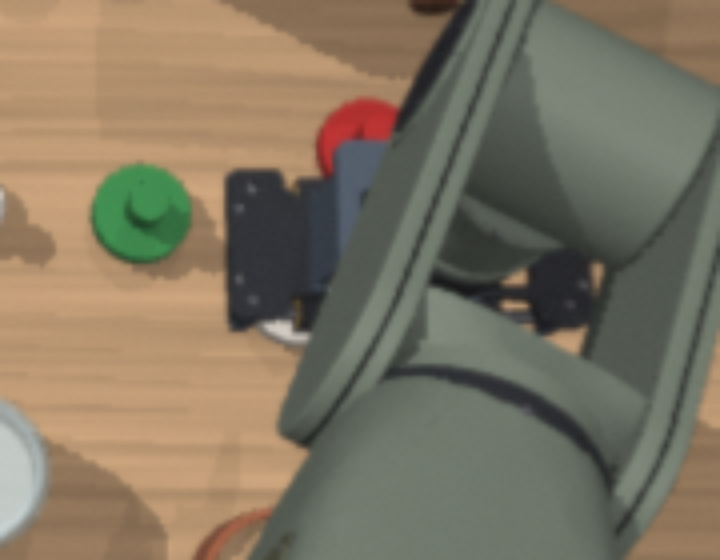

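The side view shows the gripper above the white stone_c at (315,300) in the crop, with red behind and green to the left. I'm about 15 mm short, so I'll correct that and descend.

```bash
python3 -m pendant '[{"delta_pos":[-1.3,0,-0.7],"twist":[0,0,0],"grip":55},{"delta_pos":[-1.3,2,-0.7],"twist":[0,0,0],"grip":55},{"delta_pos":[-1.3,4,-0.7],"twist":[0,0,0],"grip":55},{"delta_pos":[-1.3,4.5,-0.7],"twist":[0,0,0],"grip":55},{"delta_pos":[-1.3,4.5,-0.7],"twist":[0,0,0],"grip":55}]' 40; python3 -c "
from workcell import state
print(state()['ee_pos'],state()['ee_rot'],state()['gripper_width'])"
```

```text
time_s: 2.2
ee_pos: [590.3, -281.9, 64.8]
ee_rot: [-90.0, -0.0, -180.0]
force: [-0.4, 0.7, -0.1]
gripper_width: 50.4
[ 590.27256578 -281.90104424   64.803249  ] [-9.00091056e+01 -6.14879051e-03 -1.79989183e+02] 50.42503032373087
```

```bash
python3 -m pendant '[{"delta_pos":[0.3,1.5,0],"twist":[0,0,0],"grip":55},{"delta_pos":[0.3,3,0],"twist":[0,0,0],"grip":55},{"delta_pos":[0.3,4.1,0],"twist":[0,0,0],"grip":55},{"delta_pos":[0.3,4.1,0],"twist":[0,0,0],"grip":55},{"delta_pos":[0.3,4.1,0],"twist":[0,0,0],"grip":55}]' 40
python3 - <<'E'
from h import *
print(state()['ee_pos'],state()['ee_rot'])
p,d=imaging.grab_frame('side'); cv2.imwrite('pics/s2.png',cv2.resize(p[130:220,250:360],(770,630))[:600,:,::-1])
E
```

```text
time_s: 2.7
ee_pos: [587.5, -282.4, 24.6]
ee_rot: [-90.0, 0.1, 180.0]
force: [0.4, 0.4, -0.4]
gripper_width: 50.1
[ 587.48987116 -282.37732435   24.58462359] [-8.99648088e+01  7.10932286e-02  1.79999583e+02]
```

View pics/s2.png

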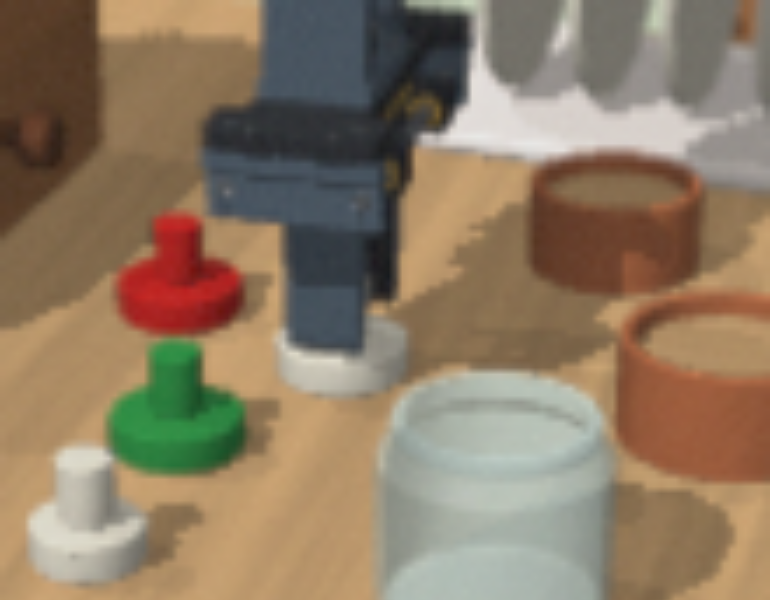

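The fingers straddle stone_c's knob, with the near finger just above the disc at (325,345). I'll go 2 mm lower, then close.

```bash
python3 -m pendant '[{"delta_pos":[0,0.2,0],"twist":[0,0,0],"grip":20},{"delta_pos":[0,0.2,0],"twist":[0,0,0],"grip":10},{"delta_pos":[0,0.2,0],"twist":[0,0,0],"grip":10},{"delta_pos":[0,0.2,0],"twist":[0,0,0],"grip":10},{"delta_pos":[0,0.2,0],"twist":[0,0,0],"grip":10}]' 40; python3 -m pendant '[{"delta_pos":[0,0,0],"twist":[0,0,0],"grip":10},{"delta_pos":[0,-1,0],"twist":[0,0,0],"grip":10},{"delta_pos":[0,-3.5,0],"twist":[0,0,0],"grip":10},{"delta_pos":[0,-7,0],"twist":[0,0,0],"grip":10},{"delta_pos":[0,-10,0],"twist":[0,0,0],"grip":10}]'
python3 - <<'E'
from h import *
print(state()['ee_pos'],state()['ee_rot'],state()['force'])
p,d=imaging.grab_frame('side'); cv2.imwrite('pics/s3.png',cv2.resize(p[80:220,220:400],(720,560))[:600,:,::-1])
E
```

```text
time_s: 3.25
ee_pos: [586.9, -282.3, 22.1]
ee_rot: [-90.0, 0.0, -180.0]
force: [0.1, 0.4, 1.6]
gripper_width: 23.1
time_s: 3.75
ee_pos: [586.7, -282.0, 123.4]
ee_rot: [-90.0, -0.0, -180.0]
force: [-0.1, -1.3, -1.1]
gripper_width: 23.0
[ 586.72450302 -281.95006075  123.38148629] [-9.00094619e+01 -2.28019827e-03 -1.79995641e+02] [-0.07903617 -1.26081463 -1.1098258 ]
```

View pics/s3.png

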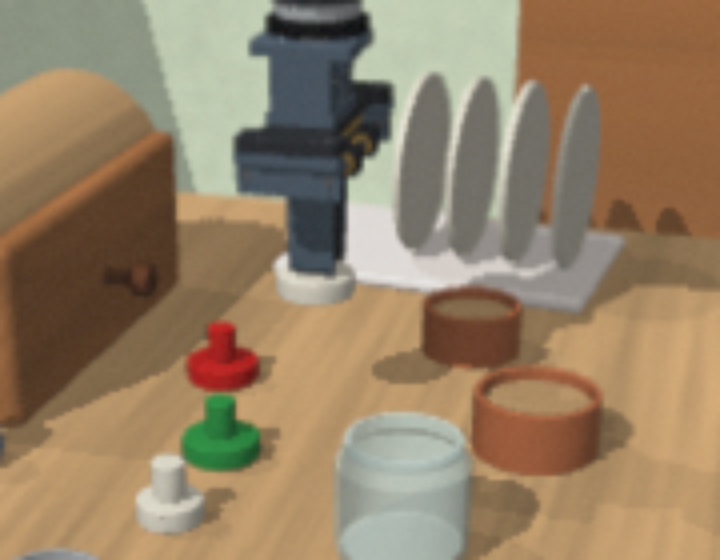

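```bash
python3 -m pendant '[{"delta_pos":[3,0,-0.3],"twist":[0,0,0],"grip":10},{"delta_pos":[7,0,-0.7],"twist":[0,0,0],"grip":10},{"delta_pos":[11,0,-1.1],"twist":[0,0,0],"grip":10},{"delta_pos":[15,0,-1.5],"twist":[0,0,0],"grip":10},{"delta_pos":[17.7,0,-1.8],"twist":[0,0,0],"grip":10}]'; python3 -m pendant '[{"delta_pos":[0,0.5,0],"twist":[0,0,0],"grip":10},{"delta_pos":[0,2,0],"twist":[0,0,0],"grip":10},{"delta_pos":[0,4,0],"twist":[0,0,0],"grip":10},{"delta_pos":[0,4.5,0],"twist":[0,0,0],"grip":10},{"delta_pos":[0,4.5,0],"twist":[0,0,0],"grip":10}]'
python3 - <<'E'
from h import *
print(state()['ee_pos'],state()['ee_rot'],state()['force'])
p,d=imaging.grab_frame('side'); cv2.imwrite('pics/s4.png',cv2.resize(p[120:220,290:420],(780,600))[:600,:,::-1])
E
```

```text
time_s: 4.3
ee_pos: [406.7, -263.1, 121.7]
ee_rot: [-90.1, -0.1, 180.0]
force: [-0.1, -0.4, -1.8]
gripper_width: 22.9
time_s: 4.8
ee_pos: [409.9, -263.9, 76.2]
ee_rot: [-90.1, -0.1, -180.0]
force: [0.1, 0.1, -1.6]
gripper_width: 23.2
[ 409.92129135 -263.90097134   76.17010794] [-9.00526957e+01 -7.20946079e-02 -1.79984805e+02] [ 0.13491285  0.10904401 -1.64995169]
```

View pics/s4.png

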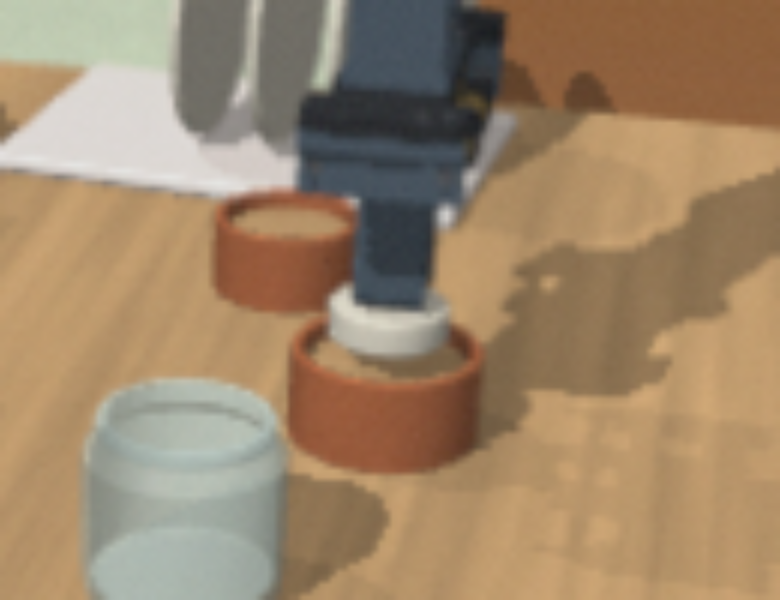

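Stone_c hangs centred over crock_c, with the disc at (388,320) and the crock centre around (386,350). I'll lower it the last 16 mm.

```bash
python3 -m pendant '[{"delta_pos":[0,0.6,0],"twist":[0,0,0],"grip":10},{"delta_pos":[0,1.2,0],"twist":[0,0,0],"grip":10},{"delta_pos":[0,1.5,0],"twist":[0,0,0],"grip":10},{"delta_pos":[0,1.6,0],"twist":[0,0,0],"grip":10},{"delta_pos":[0,1.6,0],"twist":[0,0,0],"grip":10}]'; python3 -c "
from workcell import state
print(state()['ee_pos'],state()['force'])"
```

```text
time_s: 5.35
ee_pos: [409.8, -264.1, 60.7]
ee_rot: [-90.0, -0.0, -180.0]
force: [-0.4, 0.1, -2.0]
gripper_width: 23.3
[ 409.77214513 -264.10667856   60.69689124] [-0.35491028  0.11235494 -1.9522145 ]
```

```bash
python3 -m pendant '[{"delta_pos":[0,0.1,0],"twist":[0,0,0],"grip":10},{"delta_pos":[0,0.1,0],"twist":[0,0,0],"grip":10},{"delta_pos":[0,0.1,0],"twist":[0,0,0],"grip":30},{"delta_pos":[0,0.1,0],"twist":[0,0,0],"grip":55},{"delta_pos":[0,0.1,0],"twist":[0,0,0],"grip":55}]'; python3 -m pendant '[{"delta_pos":[0,0,0],"twist":[0,0,0],"grip":55},{"delta_pos":[0,-1.5,0],"twist":[0,0,0],"grip":55},{"delta_pos":[0,-4,0],"twist":[0,0,0],"grip":55},{"delta_pos":[0,-7,0],"twist":[0,0,0],"grip":55},{"delta_pos":[0,-10,0],"twist":[0,0,0],"grip":55}]';python3 -c "
from workcell import state
print(state()['ee_pos'],state()['force'])"
```

```text
time_s: 5.85
ee_pos: [410.0, -264.3, 60.0]
ee_rot: [-90.0, 0.0, -180.0]
force: [0.4, -0.9, -0.1]
gripper_width: 40.5
time_s: 6.35
ee_pos: [409.6, -264.0, 160.8]
ee_rot: [-90.0, -0.0, -180.0]
force: [0.8, -0.1, -0.1]
gripper_width: 50.2
[ 409.57607672 -263.96710543  160.77214218] [ 0.83052353 -0.12142818 -0.14924479]
```

```bash
python3 -m pendant '[{"delta_pos":[-2.5,0,-2],"twist":[0,0,0],"grip":55},{"delta_pos":[-5,0,-4],"twist":[0,0,0],"grip":55},{"delta_pos":[-7.5,0,-6],"twist":[0,0,0],"grip":55},{"delta_pos":[-10,0,-8],"twist":[0,0,0],"grip":55},{"delta_pos":[-12.5,0,-10],"twist":[0,0,0],"grip":55}]'; python3 -m pendant '[{"delta_pos":[-2.5,0,-2],"twist":[0,0,0],"grip":55},{"delta_pos":[-5,0,-4],"twist":[0,0,0],"grip":55},{"delta_pos":[-7.5,2,-6],"twist":[0,0,0],"grip":55},{"delta_pos":[-10.4,5,-8],"twist":[0,0,0],"grip":55},{"delta_pos":[-10.4,8,-8],"twist":[0,0,0],"grip":55}]';python3 -m pendant '[{"delta_pos":[0,0,0],"twist":[0,0,0],"grip":55},{"delta_pos":[0,0,0],"twist":[0,0,0],"grip":55},{"delta_pos":[0,0,0],"twist":[0,0,0],"grip":55},{"delta_pos":[0,0,0],"twist":[0,0,0],"grip":55},{"delta_pos":[0,0,0],"twist":[0,0,0],"grip":55}]'
python3 - <<'E'
from h import *
print(state()['ee_pos'],state()['ee_rot'],state()['force'])
p,d=imaging.grab_frame('side'); cv2.imwrite('pics/s5.png',cv2.resize(p[100:240,220:400],(720,560))[:600,:,::-1])
p,d=imaging.grab_frame('top'); X=cloud('top',d);np.savez('pics/t5.npz',p=p,d=d)
u,v=389,267
W=X[v-32:v+33,u-32:u+33].reshape(-1,3);k=W[(W[:,2]>76)&(W[:,2]<95)];print(len(k),((k.max(0)+k.min(0))/2).round(1))
E
```

```text
time_s: 6.85
ee_pos: [535.7, -163.2, 159.8]
ee_rot: [-90.0, 0.0, -180.0]
force: [0.0, -0.1, 0.5]
gripper_width: 50.0
time_s: 7.35
ee_pos: [642.7, -81.6, 79.1]
ee_rot: [-90.0, 0.3, -179.8]
force: [-0.2, -1.1, -0.3]
gripper_width: 50.1
time_s: 7.85
ee_pos: [639.3, -84.7, 81.5]
ee_rot: [-90.0, 0.2, 180.0]
force: [-0.1, -0.7, 0.4]
gripper_width: 50.3
[639.28838597 -84.65700426  81.48384836] [-8.99724594e+01  1.54020311e-01  1.79965650e+02] [-0.12830188 -0.69117366  0.3882524 ]
94 [ 410.3 -264.8   83.8]
```

View pics/s5.png

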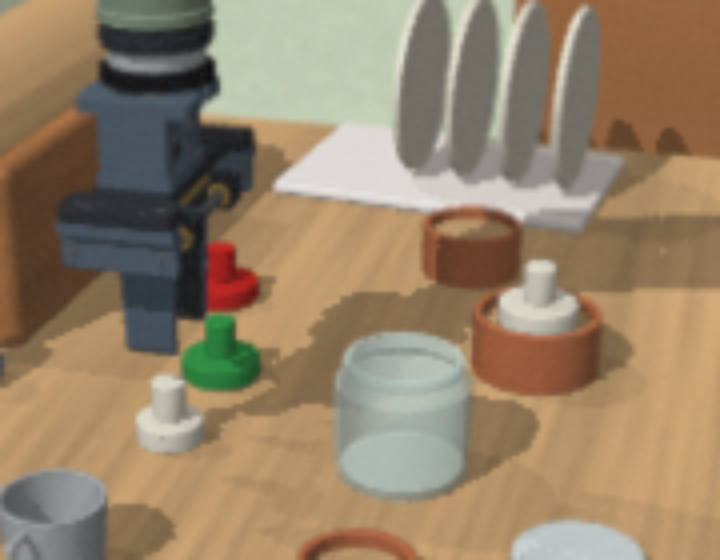

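Stone_c is seated in crock_c at (540,310) in the crop: its measured centre is under 1 mm off, with the knob top at 84 mm as expected. The gripper is above stone_b, at (170,420). Descending.

```bash
python3 -m pendant '[{"delta_pos":[0,1.5,0],"twist":[0,0,0],"grip":55},{"delta_pos":[0,3,0],"twist":[0,0,0],"grip":55},{"delta_pos":[0,4.5,0],"twist":[0,0,0],"grip":55},{"delta_pos":[0,5.7,0],"twist":[0,0,0],"grip":55},{"delta_pos":[0,5.9,0],"twist":[0,0,0],"grip":55}]'; python3 -m pendant '[{"delta_pos":[0,0,0],"twist":[0,0,0],"grip":55},{"delta_pos":[0,0,0],"twist":[0,0,0],"grip":20},{"delta_pos":[0,0,0],"twist":[0,0,0],"grip":10},{"delta_pos":[0,0,0],"twist":[0,0,0],"grip":10},{"delta_pos":[0,0,0],"twist":[0,0,0],"grip":10}]' 40
```

```text
time_s: 8.45
ee_pos: [637.8, -84.1, 19.4]
ee_rot: [-90.0, -0.2, 180.0]
force: [0.0, 0.6, 0.5]
gripper_width: 50.2
time_s: 8.95
ee_pos: [639.1, -84.2, 21.3]
ee_rot: [-90.0, 0.1, -180.0]
force: [-0.4, 0.1, 1.4]
gripper_width: 22.7
```

```bash
python3 -m pendant '[{"delta_pos":[0,-1,0],"twist":[0,0,0],"grip":10},{"delta_pos":[0,-3.5,0],"twist":[0,0,0],"grip":10},{"delta_pos":[0,-7,0],"twist":[0,0,0],"grip":10},{"delta_pos":[0,-10,0],"twist":[0,0,0],"grip":10},{"delta_pos":[0,-13,0],"twist":[0,0,0],"grip":10}]'; python3 -m pendant '[{"delta_pos":[0.8,0,2],"twist":[0,0,0],"grip":10},{"delta_pos":[2.3,0,5.5],"twist":[0,0,0],"grip":10},{"delta_pos":[3.8,0,9],"twist":[0,0,0],"grip":10},{"delta_pos":[5.4,0,13],"twist":[0,0,0],"grip":10},{"delta_pos":[7,0,17],"twist":[0,0,0],"grip":10}]'; python3 -m pendant '[{"delta_pos":[1.6,0,4],"twist":[0,0,0],"grip":10},{"delta_pos":[3.3,0,8],"twist":[0,0,0],"grip":10},{"delta_pos":[5,0,12],"twist":[0,0,0],"grip":10},{"delta_pos":[6.7,0,16],"twist":[0,0,0],"grip":10},{"delta_pos":[7.8,0,18.5],"twist":[0,0,0],"grip":10}]'; python3 -m pendant '[{"delta_pos":[0,0,0],"twist":[0,0,0],"grip":10},{"delta_pos":[0,2,0],"twist":[0,0,0],"grip":10},{"delta_pos":[0,4,0],"twist":[0,0,0],"grip":10},{"delta_pos":[0,6,0],"twist":[0,0,0],"grip":10},{"delta_pos":[0,6,0],"twist":[0,0,0],"grip":10}]'
python3 - <<'E'
from h import *
print(state()['ee_pos'],state()['ee_rot'],state()['force'])
p,d=imaging.grab_frame('side'); cv2.imwrite('pics/s6.png',cv2.resize(p[100:240,250:430],(720,560))[:600,:,::-1])
E
```

```text
time_s: 9.45
ee_pos: [638.7, -84.1, 152.8]
ee_rot: [-90.0, 0.0, -180.0]
force: [-0.1, 0.2, -1.4]
gripper_width: 23.1
time_s: 9.95
ee_pos: [568.1, -255.2, 151.5]
ee_rot: [-90.0, 0.0, -180.0]
force: [1.7, 0.3, -0.8]
gripper_width: 23.3
time_s: 10.45
ee_pos: [489.2, -441.9, 151.4]
ee_rot: [-89.9, 0.0, 179.9]
force: [0.6, 0.1, -1.6]
gripper_width: 22.8
time_s: 10.95
ee_pos: [489.5, -436.7, 88.2]
ee_rot: [-90.3, -0.3, -180.0]
force: [-0.6, 0.4, -1.1]
gripper_width: 23.4
[ 489.53342257 -436.71258341   88.19750632] [ -90.27266218   -0.26936995 -179.95499911] [-0.56889334  0.37918938 -1.0707789 ]
```

View pics/s6.png

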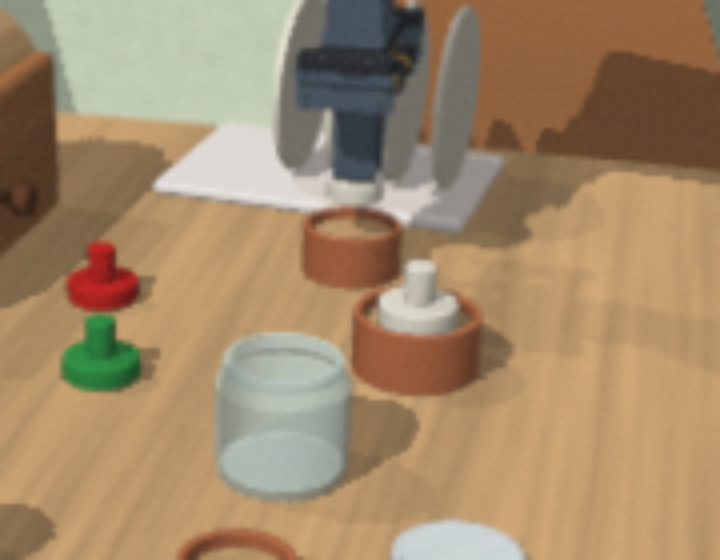

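Run:
```python
from h import *
z=np.load('pics/top0.npz');X=cloud('top',z['d'])
W=X.reshape(-1,3)
m=(W[:,1]<-490)&(W[:,1]>-700)&(W[:,0]>380)&(W[:,0]<600)&(W[:,2]>15)
w=W[m]
for y in range(-700,-490,10):
    q=w[(w[:,1]>=y)&(w[:,1]<y+10)]
    if len(q): print(y,len(q),q.max(0).round(),q.min(0).round())
p=state();print(p['ee_pos'],p['force'])
```

```text
-680 11 [ 578. -671.   25.] [ 517. -679.   16.]
-670 54 [ 580. -660.   47.] [ 406. -670.   15.]
-660 77 [ 581. -650.   63.] [ 403. -660.   15.]
-650 99 [ 582. -640.   79.] [ 403. -650.   15.]
-640 127 [ 583. -630.   97.] [ 406. -640.   15.]
-630 154 [ 584. -620.  115.] [ 408. -630.   15.]
-620 185 [ 585. -610.  139.] [ 408. -620.   15.]
-610 218 [ 595. -600.  155.] [ 408. -610.   15.]
-600 273 [ 596. -590.  159.] [ 410. -600.   15.]
-590 303 [ 598. -580.  159.] [ 407. -590.   15.]
-580 246 [ 598. -570.  150.] [ 412. -580.   15.]
-570 124 [ 595. -560.  132.] [ 416. -570.   15.]
-560 31 [ 518. -551.   20.] [ 409. -560.   15.]
[ 490.50078074 -437.66530163   89.99755417] [ 0.26099446 -0.11041221 -1.0770471 ]
```

The plates begin at y≈-565 and the gripper body reaches y≈-528, so it clears them. Lowering.

```bash
python3 -m pendant '[{"delta_pos":[0,1,0.1],"twist":[0,0,0],"grip":10},{"delta_pos":[0,2,0.1],"twist":[0,0,0],"grip":10},{"delta_pos":[0,2.8,0.1],"twist":[0,0,0],"grip":10},{"delta_pos":[0,3.2,0.1],"twist":[0,0,0],"grip":10},{"delta_pos":[0,3.2,0.1],"twist":[0,0,0],"grip":10}]';python3 -m pendant '[{"delta_pos":[0,0,0],"twist":[0,0,0],"grip":10},{"delta_pos":[0,0,0],"twist":[0,0,0],"grip":10},{"delta_pos":[0,0,0],"twist":[0,0,0],"grip":10},{"delta_pos":[0,0,0],"twist":[0,0,0],"grip":10},{"delta_pos":[0,0,0],"twist":[0,0,0],"grip":10}]'
python3 - <<'E'
from h import *
print(state()['ee_pos'],state()['ee_rot'],state()['force'])
p,d=imaging.grab_frame('side'); cv2.imwrite('pics/s7.png',cv2.resize(p[120:200,290:390],(750,600))[:600,:,::-1])
E
```

```text
time_s: 11.5
ee_pos: [490.5, -439.8, 58.0]
ee_rot: [-90.1, -0.1, -180.0]
force: [0.2, 0.3, -0.1]
gripper_width: 23.3
time_s: 12.0
ee_pos: [490.9, -440.2, 59.0]
ee_rot: [-90.0, 0.0, -180.0]
force: [-0.1, 0.4, -0.7]
gripper_width: 23.1
[ 490.87626094 -440.19874723   59.00708549] [-8.99839526e+01  1.33068757e-02 -1.79995794e+02] [-0.14110414  0.43295377 -0.67648153]
```

View pics/s7.png

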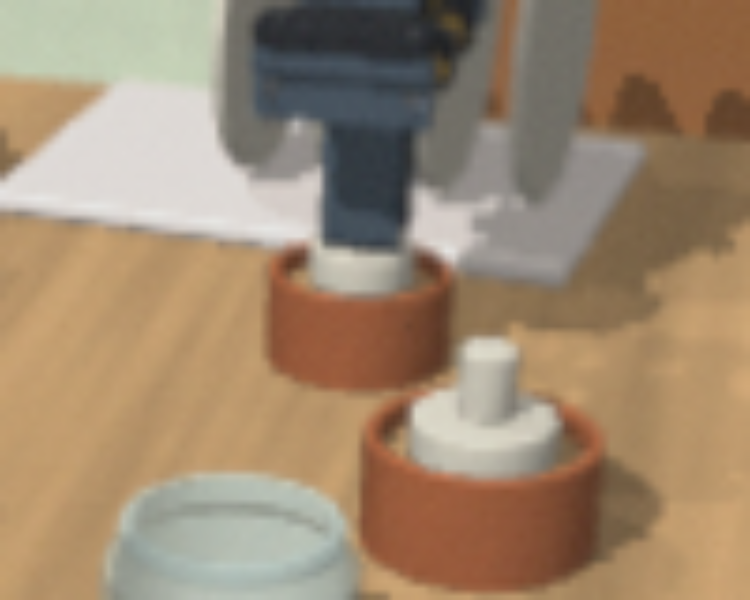

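```bash
python3 -m pendant '[{"delta_pos":[0,0.1,0],"twist":[0,0,0],"grip":10},{"delta_pos":[0,0.2,0],"twist":[0,0,0],"grip":10},{"delta_pos":[0,0.3,0],"twist":[0,0,0],"grip":10},{"delta_pos":[0,0.35,0],"twist":[0,0,0],"grip":10},{"delta_pos":[0,0.35,0],"twist":[0,0,0],"grip":10}]';python3 -m pendant '[{"delta_pos":[0,0,0],"twist":[0,0,0],"grip":10},{"delta_pos":[0,0,0],"twist":[0,0,0],"grip":10},{"delta_pos":[0,0,0],"twist":[0,0,0],"grip":30},{"delta_pos":[0,0,0],"twist":[0,0,0],"grip":50},{"delta_pos":[0,0,0],"twist":[0,0,0],"grip":55}]'
```

```text
time_s: 12.55
ee_pos: [490.8, -440.1, 55.3]
ee_rot: [-90.0, -0.0, -180.0]
force: [0.2, -0.2, -0.3]
gripper_width: 23.0
time_s: 13.05
ee_pos: [491.0, -440.3, 55.5]
ee_rot: [-90.0, 0.0, -180.0]
force: [0.7, 0.5, 0.7]
gripper_width: 40.2
```

```bash
python3 -m pendant '[{"delta_pos":[0,0,0],"twist":[0,0,0],"grip":55},{"delta_pos":[0,-1.5,0],"twist":[0,0,0],"grip":55},{"delta_pos":[0,-4,0],"twist":[0,0,0],"grip":55},{"delta_pos":[0,-7,0],"twist":[0,0,0],"grip":55},{"delta_pos":[0,-10,0],"twist":[0,0,0],"grip":55}]'
```

```text
time_s: 13.55
ee_pos: [490.7, -440.0, 156.2]
ee_rot: [-90.0, -0.0, -180.0]
force: [1.5, -0.6, 0.2]
gripper_width: 50.2
```

```bash
python3 -m pendant '[{"delta_pos":[-0.6,0,-3.8],"twist":[0,0,0],"grip":55},{"delta_pos":[-1.2,0,-7.6],"twist":[0,0,0],"grip":55},{"delta_pos":[-1.8,0,-11.4],"twist":[0,0,0],"grip":55},{"delta_pos":[-2.4,0,-15.2],"twist":[0,0,0],"grip":55},{"delta_pos":[-3,0,-19],"twist":[0,0,0],"grip":55}]'; python3 -m pendant '[{"delta_pos":[-0.6,0,-3.8],"twist":[0,0,0],"grip":55},{"delta_pos":[-1.2,0,-7.6],"twist":[0,0,0],"grip":55},{"delta_pos":[-1.8,0,-11.4],"twist":[0,0,0],"grip":55},{"delta_pos":[-2.4,0,-15.2],"twist":[0,0,0],"grip":55},{"delta_pos":[-3,0,-19],"twist":[0,0,0],"grip":55}]'; python3 -m pendant '[{"delta_pos":[-0.6,0,-3.8],"twist":[0,0,0],"grip":55},{"delta_pos":[-1.2,0,-7.6],"twist":[0,0,0],"grip":55},{"delta_pos":[-1.8,0,-11.4],"twist":[0,0,0],"grip":55},{"delta_pos":[-2.4,0,-15.2],"twist":[0,0,0],"grip":55},{"delta_pos":[-3,0,-19],"twist":[0,0,0],"grip":55}]'
python3 -m pendant '[{"delta_pos":[-0.6,0,-3.8],"twist":[0,0,0],"grip":55},{"delta_pos":[-1.2,0,-7.6],"twist":[0,0,0],"grip":55},{"delta_pos":[-1.8,0,-11.4],"twist":[0,0,0],"grip":55},{"delta_pos":[-2.2,0,-14.4],"twist":[0,0,0],"grip":55},{"delta_pos":[-2.2,0,-14.4],"twist":[0,0,0],"grip":55}]'
python3 - <<'E'
from h import *
print(state()['ee_pos'],state()['ee_rot'],state()['force'])
p,d=imaging.grab_frame('top'); X=cloud('top',d)
for u,v,z0 in [(389,267,84),(462,233,80)]:
    W=X[v-32:v+33,u-32:u+33].reshape(-1,3);k=W[(W[:,2]>z0-8)&(W[:,2]<z0+8)];print(len(k),((k.max(0)+k.min(0))/2).round(1))
E
```

```text
time_s: 14.05
ee_pos: [520.9, -248.7, 155.5]
ee_rot: [-90.0, 0.0, 180.0]
force: [0.3, 0.7, -0.0]
gripper_width: 50.1
time_s: 14.55
ee_pos: [550.9, -58.6, 155.6]
ee_rot: [-90.0, 0.0, -180.0]
force: [0.4, 0.1, -0.4]
gripper_width: 49.8
time_s: 15.05
ee_pos: [580.9, 131.5, 155.5]
ee_rot: [-90.0, 0.0, -180.0]
force: [1.3, -0.0, -0.4]
gripper_width: 50.6
time_s: 15.55
ee_pos: [602.9, 277.8, 154.9]
ee_rot: [-90.1, 0.0, -179.8]
force: [-0.3, -0.9, 0.8]
gripper_width: 50.5
[602.92914276 277.8349315  154.90039437] [-9.00933177e+01  4.34986415e-02 -1.79773466e+02] [-0.34306982 -0.89670646  0.81924911]
95 [ 410.3 -264.2   82.6]
97 [ 491.5 -439.5   79. ]
```

```bash
python3 -m pendant '[{"delta_pos":[0,2,0],"twist":[0,0,0],"grip":55},{"delta_pos":[0,5,0],"twist":[0,0,0],"grip":55},{"delta_pos":[0,8,0],"twist":[0,0,0],"grip":55},{"delta_pos":[0,9,0],"twist":[0,0,0],"grip":55},{"delta_pos":[0,9,0],"twist":[0,0,0],"grip":55}]';python3 - <<'E'
from h import *
print(state()['ee_pos'],state()['ee_rot'],state()['force'])
p,d=imaging.grab_frame('side'); cv2.imwrite('pics/s8.png',cv2.resize(p[200:320,160:310],(750,600))[:600,:,::-1])
print(state()['ee_pos'])
E
```

```text
time_s: 16.1
ee_pos: [601.8, 272.4, 63.9]
ee_rot: [-89.9, -0.2, 179.9]
force: [0.3, -0.1, 0.3]
gripper_width: 50.4
[601.84582278 272.40759957  63.91575042] [-89.89692563  -0.18671656 179.94752492] [ 0.27994933 -0.08434852  0.30162567]
[603.00968877 273.10672915  65.59322879]
```

View pics/s8.png

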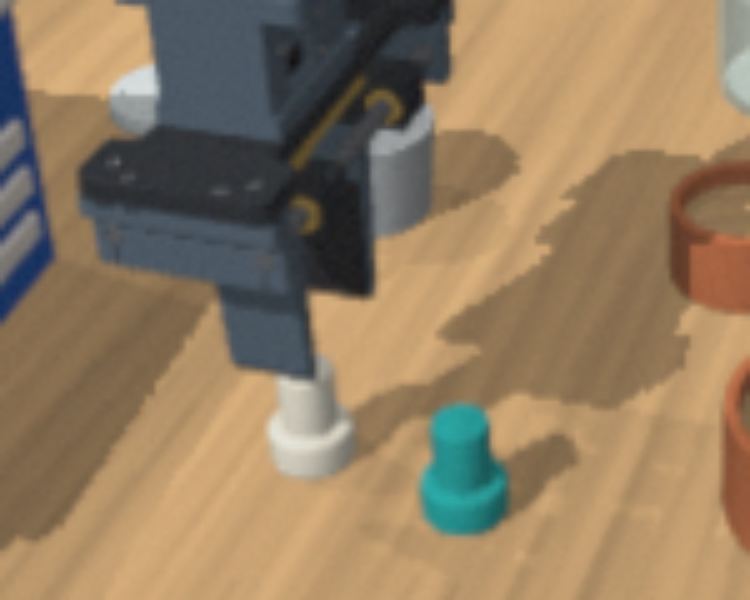

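The gripper is over white stone_a at (310,420) in the crop, and the turquoise lookalike at (463,470) stays clear. I'll descend 43 mm and grip.

```bash
python3 -m pendant '[{"delta_pos":[0,1,0],"twist":[0,0,0],"grip":55},{"delta_pos":[0,2.5,0],"twist":[0,0,0],"grip":55},{"delta_pos":[0,3.8,0],"twist":[0,0,0],"grip":55},{"delta_pos":[0,4.3,0],"twist":[0,0,0],"grip":55},{"delta_pos":[0,4.3,0],"twist":[0,0,0],"grip":55}]'; python3 -m pendant '[{"delta_pos":[0,0,0],"twist":[0,0,0],"grip":55},{"delta_pos":[0,0,0],"twist":[0,0,0],"grip":20},{"delta_pos":[0,0,0],"twist":[0,0,0],"grip":10},{"delta_pos":[0,0,0],"twist":[0,0,0],"grip":10},{"delta_pos":[0,0,0],"twist":[0,0,0],"grip":10}]' 40
```

```text
time_s: 16.65
ee_pos: [601.9, 273.6, 20.8]
ee_rot: [-89.9, -0.1, -180.0]
force: [0.1, 0.6, 0.8]
gripper_width: 50.0
time_s: 17.15
ee_pos: [603.0, 273.9, 22.6]
ee_rot: [-90.0, 0.0, -180.0]
force: [0.5, -1.1, 1.3]
gripper_width: 22.8
```

```bash
python3 -m pendant '[{"delta_pos":[0,-1,0],"twist":[0,0,0],"grip":10},{"delta_pos":[0,-3.5,0],"twist":[0,0,0],"grip":10},{"delta_pos":[0,-7,0],"twist":[0,0,0],"grip":10},{"delta_pos":[0,-10,0],"twist":[0,0,0],"grip":10},{"delta_pos":[0,-11,0],"twist":[0,0,0],"grip":10}]'; python3 -m pendant '[{"delta_pos":[1.5,0,2],"twist":[0,0,0],"grip":10},{"delta_pos":[4,0,5],"twist":[0,0,0],"grip":10},{"delta_pos":[7,0,9],"twist":[0,0,0],"grip":10},{"delta_pos":[10,0,12.8],"twist":[0,0,0],"grip":10},{"delta_pos":[13,0,16.5],"twist":[0,0,0],"grip":10}]'; python3 -m pendant '[{"delta_pos":[1.2,0,1.5],"twist":[0,0,0],"grip":10},{"delta_pos":[1.2,1.5,1.5],"twist":[0,0,0],"grip":10},{"delta_pos":[1.2,4,1.5],"twist":[0,0,0],"grip":10},{"delta_pos":[1.2,5.5,1.5],"twist":[0,0,0],"grip":10},{"delta_pos":[1.2,5.5,1.5],"twist":[0,0,0],"grip":10}]'
python3 - <<'E'
from h import *
print(state()['ee_pos'],state()['ee_rot'],state()['force'])
p,d=imaging.grab_frame('side'); cv2.imwrite('pics/s9.png',cv2.resize(p[180:300,230:380],(750,600))[:600,:,::-1])
print(state()['ee_pos'])
E
```

```text
time_s: 17.65
ee_pos: [604.6, 274.7, 136.7]
ee_rot: [-90.2, 0.4, -180.0]
force: [0.9, 0.1, 0.0]
gripper_width: 22.8
time_s: 18.15
ee_pos: [470.7, 107.4, 131.5]
ee_rot: [-90.0, -0.1, -180.0]
force: [0.7, -0.8, -0.8]
gripper_width: 23.2
time_s: 18.65
ee_pos: [458.5, 93.4, 75.1]
ee_rot: [-89.9, -0.3, 180.0]
force: [-0.0, -0.7, 0.6]
gripper_width: 23.1
[458.49104326  93.37962202  75.14968752] [-89.93724658  -0.32967715 179.992058  ] [-0.04885751 -0.67870591  0.58421183]
[459.65539287  93.62102898  76.33786392]
```

View pics/s9.png

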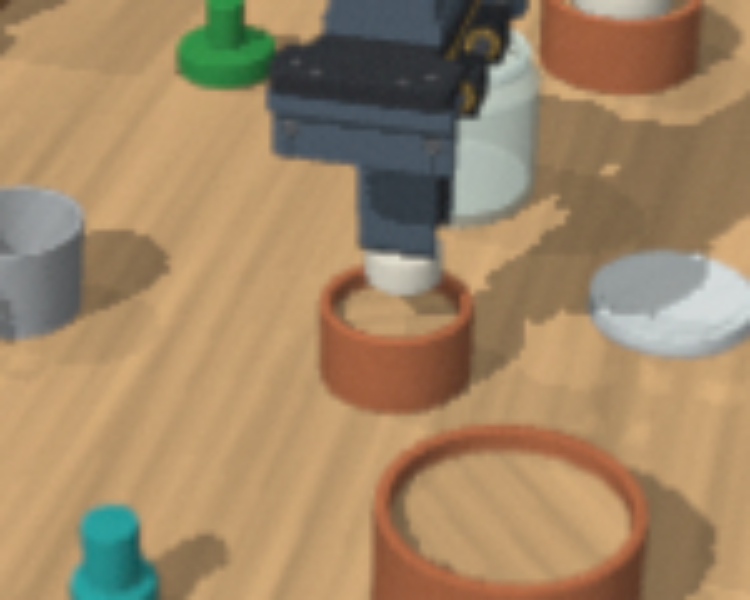

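Stone_a is held over crock_a, with the disc at (402,270) and the mouth centre around (397,310). Lowering.

```bash
python3 -m pendant '[{"delta_pos":[0,0.6,0],"twist":[0,0,0],"grip":10},{"delta_pos":[0,1.2,0],"twist":[0,0,0],"grip":10},{"delta_pos":[0,1.7,0],"twist":[0,0,0],"grip":10},{"delta_pos":[0,2,0],"twist":[0,0,0],"grip":10},{"delta_pos":[0,2,0],"twist":[0,0,0],"grip":10}]';python3 -m pendant '[{"delta_pos":[0,0,0],"twist":[0,0,0],"grip":10},{"delta_pos":[0,0,0],"twist":[0,0,0],"grip":10},{"delta_pos":[0,0,0],"twist":[0,0,0],"grip":10},{"delta_pos":[0,0,0],"twist":[0,0,0],"grip":10},{"delta_pos":[0,0,0],"twist":[0,0,0],"grip":10}]'
```

```text
time_s: 19.2
ee_pos: [460.5, 93.9, 56.9]
ee_rot: [-90.0, -0.0, -180.0]
force: [-0.4, 1.0, 0.1]
gripper_width: 22.9
time_s: 19.7
ee_pos: [460.8, 93.9, 57.4]
ee_rot: [-90.0, 0.0, -180.0]
force: [0.4, -0.3, -0.6]
gripper_width: 23.0
```

```bash
python3 -m pendant '[{"delta_pos":[0,0.1,0],"twist":[0,0,0],"grip":10},{"delta_pos":[0,0.2,0],"twist":[0,0,0],"grip":10},{"delta_pos":[0,0.3,0],"twist":[0,0,0],"grip":10},{"delta_pos":[0,0.4,0],"twist":[0,0,0],"grip":10},{"delta_pos":[0,0.5,0],"twist":[0,0,0],"grip":10}]';python3 -m pendant '[{"delta_pos":[0,0,0],"twist":[0,0,0],"grip":10},{"delta_pos":[0,0,0],"twist":[0,0,0],"grip":10},{"delta_pos":[0,0,0],"twist":[0,0,0],"grip":30},{"delta_pos":[0,0,0],"twist":[0,0,0],"grip":50},{"delta_pos":[0,0,0],"twist":[0,0,0],"grip":55}]'; python3 -m pendant '[{"delta_pos":[0,0,0],"twist":[0,0,0],"grip":55},{"delta_pos":[0,-1.5,0],"twist":[0,0,0],"grip":55},{"delta_pos":[0,-4,0],"twist":[0,0,0],"grip":55},{"delta_pos":[0,-7,0],"twist":[0,0,0],"grip":55},{"delta_pos":[0,-10,0],"twist":[0,0,0],"grip":55}]'
```

```text
time_s: 20.2
ee_pos: [460.8, 93.9, 52.5]
ee_rot: [-90.0, -0.0, -180.0]
force: [-2.7, -0.8, 9.9]
gripper_width: 23.1
time_s: 20.7
ee_pos: [460.8, 93.9, 52.1]
ee_rot: [-90.0, -0.0, -180.0]
force: [-0.3, -0.8, 0.2]
gripper_width: 40.4
time_s: 21.2
ee_pos: [460.5, 93.8, 153.1]
ee_rot: [-90.0, -0.0, -180.0]
force: [1.2, -0.9, -0.1]
gripper_width: 50.0
```

```bash
python3 -m pendant '[{"delta_pos":[-0.4,0,-3.8],"twist":[0,0,0],"grip":55},{"delta_pos":[-0.8,0,-7.6],"twist":[0,0,0],"grip":55},{"delta_pos":[-1.2,0,-11.4],"twist":[0,0,0],"grip":55},{"delta_pos":[-1.6,0,-15.2],"twist":[0,0,0],"grip":55},{"delta_pos":[-1.9,0,-19],"twist":[0,0,0],"grip":55}]'; python3 -m pendant '[{"delta_pos":[-0.4,0,-3.8],"twist":[0,0,0],"grip":55},{"delta_pos":[-0.8,0,-7.6],"twist":[0,0,0],"grip":55},{"delta_pos":[-1.2,0,-11.4],"twist":[0,0,0],"grip":55},{"delta_pos":[-1.8,0,-15.2],"twist":[0,0,0],"grip":55},{"delta_pos":[-1.8,0,-17.8],"twist":[0,0,0],"grip":55}]'; python3 -m pendant '[{"delta_pos":[0,0,0],"twist":[0,0,0],"grip":55},{"delta_pos":[0,3,0],"twist":[0,0,0],"grip":55},{"delta_pos":[0,6,0],"twist":[0,0,0],"grip":55},{"delta_pos":[0,8.5,0],"twist":[0,0,0],"grip":55},{"delta_pos":[0,8.5,0],"twist":[0,0,0],"grip":55}]';python3 - <<'E'
from h import *
p,d=imaging.grab_frame('side'); cv2.imwrite('pics/s10.png',cv2.resize(p[240:400,150:350],(750,600))[:600,:,::-1])
print(state()['ee_pos'],state()['ee_rot'])
p,d=imaging.grab_frame('top'); X=cloud('top',d); cv2.imwrite('pics/t10.png',p[:,:,::-1])
print(state()['ee_pos'])
for u,v,z0 in [(389,267,84),(462,233,80),(235,243,76)]:
    W=X[v-32:v+33,u-32:u+33].reshape(-1,3);k=W[(W[:,2]>z0-8)&(W[:,2]<z0+8)];print(len(k),((k.max(0)+k.min(0))/2).round(1))
E
```

```text
time_s: 21.7
ee_pos: [479.8, 285.4, 152.2]
ee_rot: [-90.0, 0.0, -180.0]
force: [0.9, 0.3, 0.5]
gripper_width: 50.5
time_s: 22.2
ee_pos: [498.0, 464.4, 151.6]
ee_rot: [-90.0, 0.0, -179.9]
force: [-0.9, 0.4, -0.1]
gripper_width: 50.1
time_s: 22.7
ee_pos: [495.5, 458.8, 63.1]
ee_rot: [-89.6, -0.4, 180.0]
force: [-0.7, -0.8, -0.4]
gripper_width: 50.2
[496.83322521 460.11407672  65.617252  ] [-89.80394161  -0.18921881 179.97366926]
[497.95184552 461.21995046  67.50550871]
93 [ 409.2 -264.3   82.2]
99 [ 491.3 -440.3   78.9]
92 [460.6  93.   74. ]
```

View pics/s10.png

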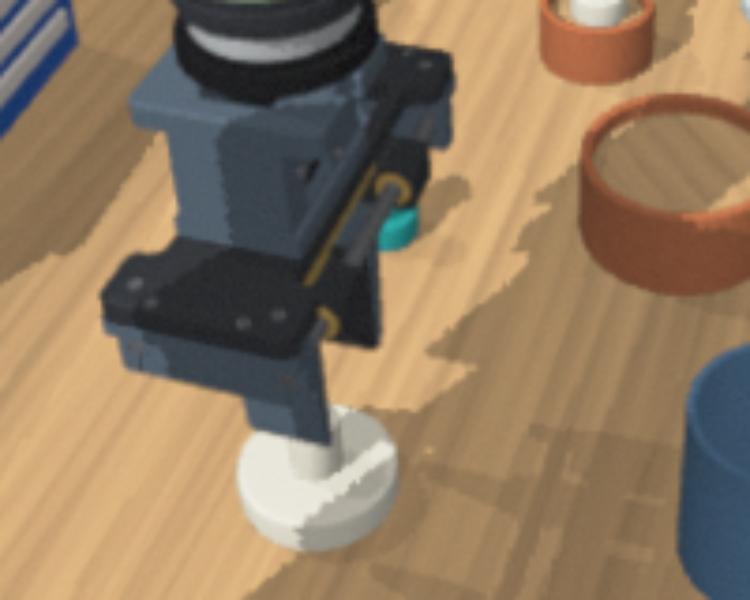

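View pics/t10.png

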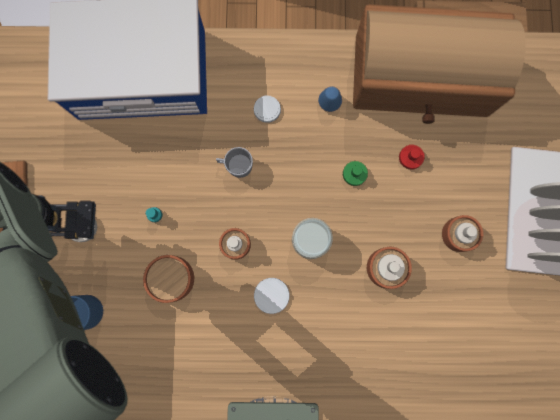

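Stones a, b and c sit centred in their crocks at (235,243), (464,233) and (391,267) in the top view. The cup and jar haven't moved. The gripper is over stone_d's knob, with the disc at (318,475) in the side crop. Descending 45 mm.

```bash
python3 -m pendant '[{"delta_pos":[0,1,0],"twist":[0,0,0],"grip":55},{"delta_pos":[0,2.5,0],"twist":[0,0,0],"grip":55},{"delta_pos":[0,3.8,0],"twist":[0,0,0],"grip":55},{"delta_pos":[0,4.4,0],"twist":[0,0,0],"grip":55},{"delta_pos":[0,4.4,0],"twist":[0,0,0],"grip":55}]'; python3 -m pendant '[{"delta_pos":[0,0,0],"twist":[0,0,0],"grip":55},{"delta_pos":[0,0,0],"twist":[0,0,0],"grip":55},{"delta_pos":[0,0,0],"twist":[0,0,0],"grip":10},{"delta_pos":[0,0,0],"twist":[0,0,0],"grip":10},{"delta_pos":[0,0,0],"twist":[0,0,0],"grip":10}]' 45;  python3 -m pendant '[{"delta_pos":[0,0,0],"twist":[0,0,0],"grip":10},{"delta_pos":[0,0,0],"twist":[0,0,0],"grip":10},{"delta_pos":[0,-1,0],"twist":[0,0,0],"grip":10},{"delta_pos":[0,-3,0],"twist":[0,0,0],"grip":10},{"delta_pos":[0,-5,0],"twist":[0,0,0],"grip":10}]'
```

```text
time_s: 23.3
ee_pos: [497.0, 461.2, 21.5]
ee_rot: [-89.9, -0.1, -180.0]
force: [-0.7, -0.4, -0.8]
gripper_width: 50.2
time_s: 23.8
ee_pos: [497.9, 462.0, 23.6]
ee_rot: [-90.0, 0.0, -180.0]
force: [0.2, -0.0, 0.2]
gripper_width: 29.1
time_s: 24.3
ee_pos: [497.4, 461.5, 73.6]
ee_rot: [-89.9, -0.1, -180.0]
force: [-0.3, 0.9, -1.1]
gripper_width: 23.4
```

```bash
python3 -m pendant '[{"delta_pos":[0,-2,0],"twist":[0,0,0],"grip":10},{"delta_pos":[0,-5,0],"twist":[0,0,0],"grip":10},{"delta_pos":[1,-6,2],"twist":[0,0,0],"grip":10},{"delta_pos":[3,-6,5.5],"twist":[0,0,0],"grip":10},{"delta_pos":[5,-6,9],"twist":[0,0,0],"grip":10}]'; python3 -m pendant '[{"delta_pos":[2,0,3.7],"twist":[0,0,0],"grip":10},{"delta_pos":[4,0,7.4],"twist":[0,0,0],"grip":10},{"delta_pos":[6,0,11],"twist":[0,0,0],"grip":10},{"delta_pos":[6.9,0,12.9],"twist":[0,0,0],"grip":10},{"delta_pos":[6.9,0,12.9],"twist":[0,0,0],"grip":10}]'; python3 -m pendant '[{"delta_pos":[0,1,0],"twist":[0,0,0],"grip":10},{"delta_pos":[0,2.5,0],"twist":[0,0,0],"grip":10},{"delta_pos":[0,4,0],"twist":[0,0,0],"grip":10},{"delta_pos":[0,4.5,0],"twist":[0,0,0],"grip":10},{"delta_pos":[0,4.5,0],"twist":[0,0,0],"grip":10}]'
python3 - <<'E'
from h import *
p,d=imaging.grab_frame('side'); cv2.imwrite('pics/s11.png',cv2.resize(p[200:340,230:405],(750,600))[:600,:,::-1])
print(state()['ee_pos'],state()['ee_rot'],state()['force'])
E
```

```text
time_s: 24.8
ee_pos: [447.2, 371.0, 133.9]
ee_rot: [-90.0, 0.0, -180.0]
force: [0.1, 0.1, -1.7]
gripper_width: 23.3
time_s: 25.3
ee_pos: [376.7, 240.3, 133.7]
ee_rot: [-89.9, -0.1, 179.9]
force: [0.5, 1.0, -1.1]
gripper_width: 22.8
time_s: 25.8
ee_pos: [378.8, 243.3, 87.3]
ee_rot: [-89.9, -0.1, -180.0]
force: [-0.1, -0.0, -1.6]
gripper_width: 23.4
[379.17715068 243.49034637  87.97206657] [-8.99894865e+01 -1.80745692e-02 -1.79967880e+02] [ 0.81624559 -0.7186356  -2.77223359]
```

View pics/s11.png

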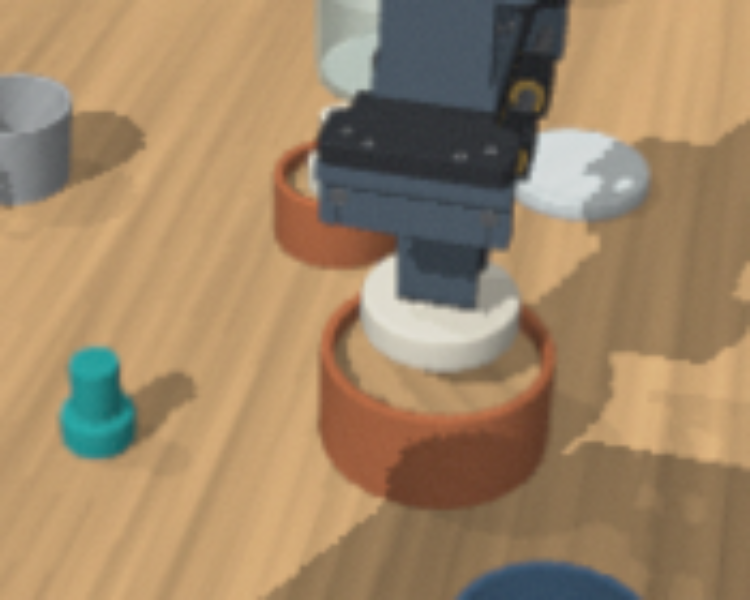

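Stone_d is centred over crock_d, with the disc at (440,315) in the crop. Lowering.

```bash
python3 -m pendant '[{"delta_pos":[0,0.6,0],"twist":[0,0,0],"grip":10},{"delta_pos":[0,1.2,0],"twist":[0,0,0],"grip":10},{"delta_pos":[0,1.7,0],"twist":[0,0,0],"grip":10},{"delta_pos":[0,2,0],"twist":[0,0,0],"grip":10},{"delta_pos":[0,2,0],"twist":[0,0,0],"grip":10}]';python3 -m pendant '[{"delta_pos":[0,0.05,0],"twist":[0,0,0],"grip":10},{"delta_pos":[0,0.1,0],"twist":[0,0,0],"grip":10},{"delta_pos":[0,0.15,0],"twist":[0,0,0],"grip":10},{"delta_pos":[0,0.2,0],"twist":[0,0,0],"grip":10},{"delta_pos":[0,0.25,0],"twist":[0,0,0],"grip":10}]'
```

```text
time_s: 26.35
ee_pos: [378.5, 242.7, 67.8]
ee_rot: [-90.0, -0.0, -180.0]
force: [0.5, 0.2, -1.8]
gripper_width: 23.6
time_s: 26.85
ee_pos: [378.8, 242.9, 65.8]
ee_rot: [-90.0, 0.0, -180.0]
force: [0.7, -0.1, -1.6]
gripper_width: 23.0
```

```bash
python3 -m pendant '[{"delta_pos":[0,0.05,0],"twist":[0,0,0],"grip":10},{"delta_pos":[0,0.1,0],"twist":[0,0,0],"grip":10},{"delta_pos":[0,0.1,0],"twist":[0,0,0],"grip":10},{"delta_pos":[0,0.1,0],"twist":[0,0,0],"grip":10},{"delta_pos":[0,0.1,0],"twist":[0,0,0],"grip":10}]';python3 -m pendant '[{"delta_pos":[0,0,0],"twist":[0,0,0],"grip":10},{"delta_pos":[0,0,0],"twist":[0,0,0],"grip":10},{"delta_pos":[0,0,0],"twist":[0,0,0],"grip":30},{"delta_pos":[0,0,0],"twist":[0,0,0],"grip":50},{"delta_pos":[0,0,0],"twist":[0,0,0],"grip":55}]'; python3 -m pendant '[{"delta_pos":[0,0,0],"twist":[0,0,0],"grip":55},{"delta_pos":[0,-1.5,0],"twist":[0,0,0],"grip":55},{"delta_pos":[0,-4,0],"twist":[0,0,0],"grip":55},{"delta_pos":[0,-7,0],"twist":[0,0,0],"grip":55},{"delta_pos":[0,-10,0],"twist":[0,0,0],"grip":55}]'; python3 -m pendant '[{"delta_pos":[0,-1,-3],"twist":[0,0,0],"grip":55},{"delta_pos":[-2,-2,-6],"twist":[0,0,0],"grip":55},{"delta_pos":[-4,-3,-9],"twist":[0,0,0],"grip":55},{"delta_pos":[-6,-3,-12],"twist":[0,0,0],"grip":55},{"delta_pos":[-8,-3,-15],"twist":[0,0,0],"grip":55}]'
python3 - <<'E'
from h import *
p,d=imaging.grab_frame('side'); cv2.imwrite('pics/s12.png',p[:,:,::-1])
p,d=imaging.grab_frame('top'); X=cloud('top',d); cv2.imwrite('pics/t12.png',p[:,:,::-1])
print(state()['ee_pos'])
for n,u,v,b in [('a',235,243,30),('b',462,233,34),('c',389,267,38),('d',169,279,42)]:
    W=X[v-32:v+33,u-32:u+33].reshape(-1,3);k=W[(W[:,2]>b+38)&(W[:,2]<b+54)];print(n,len(k),((k.max(0)+k.min(0))/2).round(1),np.median(k[:,2])-b-46)
for nm,(u,v) in dict(jar=(312,239),cup=(238,161)).items():
    W=X[v-32:v+33,u-32:u+33].reshape(-1,3);e=W[W[:,2]>25];print(nm,((e.max(0)+e.min(0))/2).round(),(e.max(0)-e.min(0)).round(),len(e))
E
```

```text
time_s: 27.35
ee_pos: [378.8, 242.9, 65.4]
ee_rot: [-90.0, 0.0, -180.0]
force: [-2.3, -1.5, 5.1]
gripper_width: 22.7
time_s: 27.85
ee_pos: [378.9, 242.9, 64.8]
ee_rot: [-90.0, 0.0, -180.0]
force: [-1.6, -0.2, -0.0]
gripper_width: 40.8
time_s: 28.35
ee_pos: [378.5, 242.7, 165.6]
ee_rot: [-90.0, -0.0, -180.0]
force: [0.7, -0.3, -0.4]
gripper_width: 50.2
time_s: 28.85
ee_pos: [459.5, 394.2, 195.0]
ee_rot: [-90.0, 0.0, -180.0]
force: [0.7, 0.7, 0.9]
gripper_width: 50.7
[460.81425553 396.14304743 193.70597476]
a 91 [460.7  93.   75.4] 0.006632358405013861
b 97 [ 491.1 -440.9   79.5] 0.6281537640616506
c 93 [ 410.2 -264.6   83.8] 0.08314035890006721
d 101 [379.  242.4  88.4] 0.2563167244333897
jar [473. -84.  60.] [90. 90. 64.] 1321
cup [653.  98.  40.] [66. 86. 30.] 277
```

View pics/s12.png

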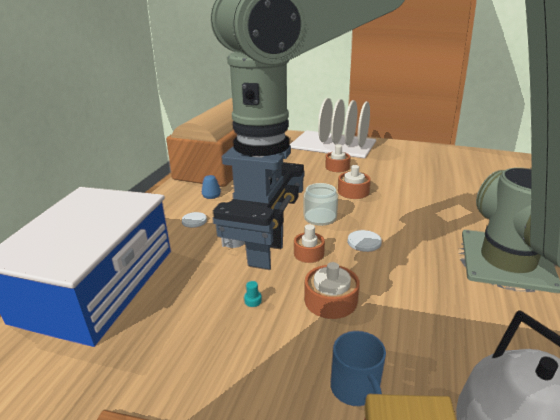

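View pics/t12.png

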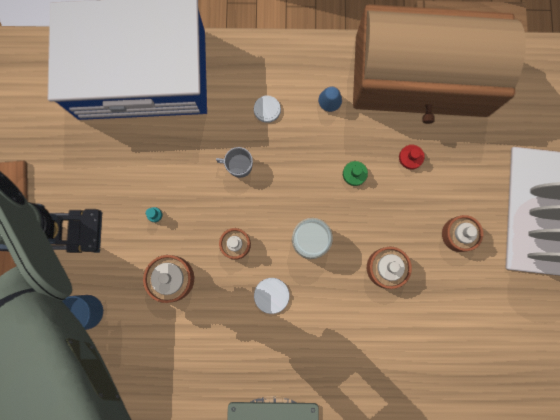

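All four stones lie flat in their crocks at (235,243), (464,233), (391,267) and (168,279). The gripper is clear and the cup and jar are in place, so I'm handing the job in.

```bash
python3 -c "
from workcell import job
print(job.job_done())"
```

```text
the job is handed in; nothing more can be done
None
```

I picked up each white stone by its knob, lowered it onto the press board of its matching crock (a to a, b to b, c to c, d to d), let go and moved the arm clear. I handed the job in at about 29 s; no verdict is reported.

- **Stones:** in the last top view each stone's centre was within about 2 mm of its crock's axis. The knob tops were within 0.7 mm of the height expected for lying flat on the board.
- **Cup and jar:** they measured the same place as at the start, to within about 1 mm.
- **Forces:** the highest force I read was about 10 N, when stone_a was pressed slightly onto its board. No check failed or disagreed.

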